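# Change over the carton banding machine

### The job

Change the banding machine over for the next batch, first making it safe: turn the red isolator handle fully clockwise to off, then swing its steel lockout hasp fully out, away from the box. Only then put every finished blue carton from the catch tray into the grey tote, and reset the coaxial dial: turn the black outer coarse ring until its white line points at the green tab, and after that turn the inner fine knob until its red line points at the green tab too, leaving the stapler, the bottle and the ribbon spool alone.

Things in the scene. Friction and masses are not known exactly. Their poses are not given: they have to be found in the camera images.
- tray: the fixed banding machine with its open catch tray; origin at the centre of the underside of the tray, on the table. Tray outside 250 (own x) x 220 (y) mm, floor 5 mm thick, rim at 21 mm height, walls 4 mm. The machine housing stands on its +y side, from y = 200 to 450 mm, x = -130 to 130 mm, up to 270 mm high with its paper reel; between it and the tray a low steel chute, under 45 mm high
- carton1: a finished gift carton, a closed blue box with a white band round its middle, 80 (own x) x 44 (y) x 50 (z) mm, about 80 g; origin at the centre of its underside, z up through the lid. It starts lid up in the catch tray; it may be absent
- carton2: a finished gift carton, a closed blue box with a white band round its middle, 80 (own x) x 44 (y) x 50 (z) mm, about 80 g; origin at the centre of its underside, z up through the lid. It starts lid up in the catch tray; it may be absent
- carton3: a finished gift carton, a closed blue box with a white band round its middle, 80 (own x) x 44 (y) x 50 (z) mm, about 80 g; origin at the centre of its underside, z up through the lid. It starts lid up in the catch tray; it may be absent
- carton4: a finished gift carton, a closed blue box with a white band round its middle, 80 (own x) x 44 (y) x 50 (z) mm, about 80 g; origin at the centre of its underside, z up through the lid. It starts lid up in the catch tray; it may be absent
- tote: fixed grey open tote, 270 (own x) x 230 (y) x 80 (high) mm outside, walls and floor 5 mm thick; origin at the centre of its underside, on the table
- isolator_box: fixed grey isolator box 130 x 130 x 60 mm high, yellow plate on top; origin at the centre of its underside. It and the dial box may change places
- handle (a joint): red isolator handle on a vertical axis, turned clockwise seen from above: 0 = on, bar along the box's x axis; 1.571 (a stop) = fully off, bar along the box's y axis; angle in rad, starts near 0. Friction 0.08 N m, stays where left
- handle_grip (a point): the middle of the handle's grip bar, on its axis, 90 mm above the table; bar 62 long x 16 wide x 32 mm high, top 104 mm above the table. The bar's long direction is the box's x axis turned clockwise by the joint value; this point's x axis lies along the bar
- hasp (a joint): steel lockout hasp, an arm swinging flat over the box about a vertical hinge: 0 = lying along the box's -y edge and pointing to the box's -x; grows counter-clockwise seen from above as it swings out beyond the -y edge; hinge axis at the box's x = 20, y = -55 mm; stop at 1.6, out from 1.25; starts near 0. Friction 0.05 N m, stays where left
- hasp_tab (a point): the middle of the orange upright tab at the hasp's end, 65 mm from the hinge, 86 mm above the table; tab 22 mm along the arm x 9 mm thick x 34 mm high, top 99 mm above the table; this point's x axis runs along the arm from tab to hinge. Pinch or push it
- dial_box: fixed white dial box 130 x 130 x 50 mm high with a black scale on top and the coaxial dial on its vertical centre axis; origin at the centre of its underside
- tab (a joint): angle (rad) of the green tab on the scale, from the box's x axis, counter-clockwise seen from above. It is the set mark, different each time, a flat tab whose top is 55 mm above the table, 33 to 57 mm from the axis; stiff (0.5 N m), leave it where it is
- coarse (a joint): angle (rad) of the white line of the outer coarse ring, from the box's x axis, counter-clockwise seen from above, -2.6 to 2.6; set when it equals joint tab (within 0.15). Friction 0.12 N m, stays where left; it carries the fine knob round with it
- fine (a joint): angle (rad) of the red line of the inner fine knob relative to the coarse ring's white line, counter-clockwise seen from above, -2.6 to 2.6; so the red line is at coarse + fine. Set when coarse + fine equals joint tab (within 0.13). Friction 0.035 N m; turning it does not turn the coarse ring
- coarse_grip (a point): on the dial's axis, at mid-height of the coarse ring, 80 mm above the table; ring round, 56 mm diameter, 24 mm high, from 68 to 92 mm above the table, clear beneath over the box top at 50 mm
- fine_grip (a point): on the dial's axis, 110 mm above the table, to grip the fine knob: round, 32 mm diameter, from 92 mm (top of the coarse ring) to 120 mm above the table
- coarse_line (a point): outer end of the white line on the coarse ring, 28 mm from the axis
- tab_outer (a point): point 28 mm from the axis in the direction of the green tab (where coarse_line belongs, seen from above)
- fine_line (a point): outer end of the red line on the fine knob, 16 mm from the axis
- tab_inner (a point): point 16 mm from the axis in the direction of the green tab (where fine_line belongs, seen from above)
- stapler: red stapler, 150 x 34 x 50 mm, lying on the table; leave alone; origin at the centre of its underside
- bottle: green bottle with a white label and a green cap, 60 mm diameter, 150 mm high, standing; leave alone; origin at the centre of its underside
- spool: ribbon spool, 80 mm diameter, 44 mm high, standing on a flange; leave alone; origin at the centre of its underside

How it is judged:
By the outcome, as a careful person would: the job done as asked, in the order asked, and still so for the second after the job is handed in, with the robot touching nothing.
Of carton1, carton2, carton3, carton4 only 2 to 4 are there at a start; the rules pass over those that are not, and their reading is None.
At some moment in a run one of carton1, carton2, carton3, carton4 may be knocked a few centimetres aside while the robot is not near it.
Once in a run the grip may slacken for a moment while it holds something.
It also fails if it takes over 210 s, if anything falls off the work surface, if the arm or the gripper's body presses on something with over 40 N, if the wrist force passes 120 N, or if a joint passes its speed limit or range.

### The arm

A 7-joint arm with a two-finger parallel gripper is mounted at the origin on the work surface. World frame = base frame: x ahead of the robot, y to its left, z up, the work surface at z = 0. Lengths are in mm, angles in rad, forces in N, time in s.
With the tool pointing down it reaches from about 400 to 875 mm from the base axis. Payload 19.3 kg.
Tool frame: the origin (TCP) lies at the very end of the fingers, on their centre line; the grasp point (between the pads) lies 19 mm behind it (grip_point_offset is the z of the grasp point in the tool frame, in mm); z points along the fingers, x is the direction in which the jaws open and shut, and the axes are right-handed (so a half turn about z gives the same grasp; the last joint's range is limited). The gripper opens to 85 mm and grips with 20 to 120 N. Pads are 22 mm wide; open, the fingers measure 114 mm over their backs; the gripper's body (76 mm by 85 mm) begins 54 mm behind the grasp point. The pads swing forward as they close: fully open they stand 13 mm farther back than shut.
Start: joints at [-1.214, 0.521, -0.036, 1.599, 0.021, 1.021, -0.113], TCP at [258.742, 568.918, 231.291] pointing down, gripper open.
Joint ranges: [-2.91, 2.91], [-0.3, 2.13], [-1.5, 1.42], [0.17, 2.43], [-1.26, 4.41], [0.16, 1.93], [-2.52, 2.52]. Speed limits (rad/s): [1.89, 1.89, 2.39, 2.39, 3.01, 3.01, 3.01].

### API

Orientations are given as a 3x3 rotation matrix whose columns are the frame's x, y, z axes.
In Python, from workcell import movep, movel, goto_joints, open_gripper, clamp, wait, inverse_kinematics, read_state, camera, PlanningError, finish_job, grip_point_offset gives the robot as it stands. Calls block until the motion is done:
- movep(position, orientation): joint-space move of the TCP to a pose.
- movel(position, frame=None, max_speed=150, guard=None): straight line of the TCP; frame=None keeps the orientation; max_speed is the mean speed in mm/s. With guard (N) it stops when the force on the tool has changed by that much, and returns True; else False.
- goto_joints(angles): joint-space move.
- open_gripper() and clamp(): open the fingers fully, or close them until they stop; the grip force is fixed at half the most.
- wait(seconds).
- inverse_kinematics(position, orientation): joint angles nearest the present ones, or None.
- read_state(): the state.
- camera(name): name is "scene" or "top" or "wrist"; returns a dict with "image" (480x640x3 uint8, blue, green, red), "range_z" (480x640 float32, mm along the optical axis (not along the pixel's ray), 0 where there is no reading), "fx", "fy", "cx", "cy" (pixels), "dist_coeffs" ([k1, k2, p1, p2, k3] as OpenCV has them; the pictures are not rectified), "cam_to_world" (4x4, takes a point from camera to world coordinates). Camera axes: x right, y up, looking along -z (the intrinsics and any distortion apply to the point x, -y, -z); pixel columns grow to the right and rows downward; lengths in mm; the calibration is good to about 2 mm. A picture is of the moment at which its call begins.
A pose or a line that the arm cannot do raises PlanningError and nothing moves.
- finish_job(): hands the job in, once; it reports no verdict.
The state is a dict: "time": time; "qpos": joint angles; "qvel": joint speeds; "joint_efforts": joint torques, N m; "eef_pos": TCP position; "tool_rot": TCP orientation; "ft_force": force on the tool from outside, world axes, zero at the start; "torque": the same for the moment, N m; "finger_gap": finger opening in mm.
Only numpy, scipy, OpenCV 4.12 (cv2) and the standard library are available. Lean on these libraries where they do the work, as an engineer would, in place of code of your own. Each camera call takes 0.05 s, during which the arm holds its last target. There are 200 camera calls.

## Working session

There is one attempt and no reset: what is moved stays moved. The work goes in short steps, each a Python script; the robot and the scene stay as the last script left them, time stands still between calls to the robot, and variables do not carry over. Pictures are saved under pics/ and viewed, about 12 in all and at most 16, crops included, and the job is handed in when it is done.

```bash
ls; mkdir -p pics; cat > h.py <<'E'
import numpy as np, cv2
from workcell import *
def shot(cam,fn,crop=None,s=1):
    c=camera(cam); im=c["image"]
    np.savez('pics/'+fn+'.npz',**{k:np.array(v) for k,v in c.items()})
    if crop: x0,y0,x1,y1=crop; im=im[y0:y1,x0:x1]
    if s!=1: im=cv2.resize(im,None,fx=s,fy=s,interpolation=cv2.INTER_CUBIC)
    cv2.imwrite('pics/'+fn+'.png',im); return c
def load(fn): return dict(np.load('pics/'+fn+'.npz'))
def ray(c,u,v):
    K=np.array([[c["fx"],0,c["cx"]],[0,c["fy"],c["cy"]],[0,0,1]],float)
    p=cv2.undistortPoints(np.array([[[u,v]]],float),K,np.array(c["dist_coeffs"],float))[0,0]
    T=np.array(c["cam_to_world"]); return T[:3,3],T[:3,:3]@np.array([p[0],-p[1],-1])
def atz(c,u,v,z):
    o,d=ray(c,u,v); return o+d*(z-o[2])/d[2]
def atd(c,u,v):
    o,d=ray(c,u,v); return o+d*float(c["range_z"][int(round(v)),int(round(u))])
def cloud(c):
    K=np.array([[c["fx"],0,c["cx"]],[0,c["fy"],c["cy"]],[0,0,1]],float)
    vv,uu=np.mgrid[:480,:640]
    p=cv2.undistortPoints(np.stack([uu,vv],-1).reshape(-1,1,2).astype(float),K,np.array(c["dist_coeffs"],float)).reshape(480,640,2)
    z=c["range_z"].astype(float); T=np.array(c["cam_to_world"])
    P=np.stack([p[...,0]*z,-p[...,1]*z,-z],-1)
    return P@T[:3,:3].T+T[:3,3]
def R(a):
    "tool down, jaws opening along world angle a"
    x=np.array([np.cos(a),np.sin(a),0]); z=np.array([0,0,-1.]); return np.stack([x,np.cross(z,x),z],1)
E
python3 - <<'E'
from h import *
print(read_state()); print(grip_point_offset)
for n in("top","scene"):
    c=shot(n,n+"0"); print(n,c["fx"],c["cam_to_world"])
E
```

```text
pics
{'time': 0.0, 'qpos': array([-1.21425492,  0.52203546, -0.03631559,  1.59999079,  0.02121935,
        1.02109297, -0.11282203]), 'qvel': array([ 0.0022944 , -0.0008236 ,  0.00056786, -0.00012415,  0.00124865,
        0.00012489,  0.00229547]), 'joint_efforts': array([-8.79946656e-04, -9.27104044e+01,  1.97913565e+00, -3.69944322e+01,
        1.76542159e-02,  8.24582472e-03,  7.51564562e-05]), 'eef_pos': array([258.59932395, 568.62890211, 230.71866994]), 'tool_rot': array([[ 4.13935964e-01,  9.10305924e-01, -3.76410734e-04],
       [ 9.10305293e-01, -4.13936122e-01, -1.07723861e-03],
       [-1.13642669e-03,  1.03259120e-04, -9.99999349e-01]]), 'ft_force': array([-0.53814907,  0.23404271,  0.04118313]), 'torque': array([ 0.0190743 , -0.05821909, -0.09931695]), 'finger_gap': 85.16471559426219}
-18.700000000000003
top 442.3018219512697 [[-1.02840547e-02  9.94776135e-01 -1.01561210e-01  4.90994767e+02]
 [-9.99943312e-01 -9.95061375e-03  3.78922818e-03 -3.87095657e+00]
 [ 2.75883739e-03  1.01594422e-01  9.94822076e-01  1.09941848e+03]
 [ 0.00000000e+00  0.00000000e+00  0.00000000e+00  1.00000000e+00]]
scene 517.5749064718319 [[-9.91954315e-02 -5.29920992e-01  8.42225628e-01  1.64423176e+03]
 [ 9.95028124e-01 -4.52496396e-02  8.87214871e-02  1.25478148e+02]
 [-8.90497232e-03  8.46838953e-01  5.31774848e-01  7.42681801e+02]
 [ 0.00000000e+00  0.00000000e+00  0.00000000e+00  1.00000000e+00]]
```

View pics/top0.png

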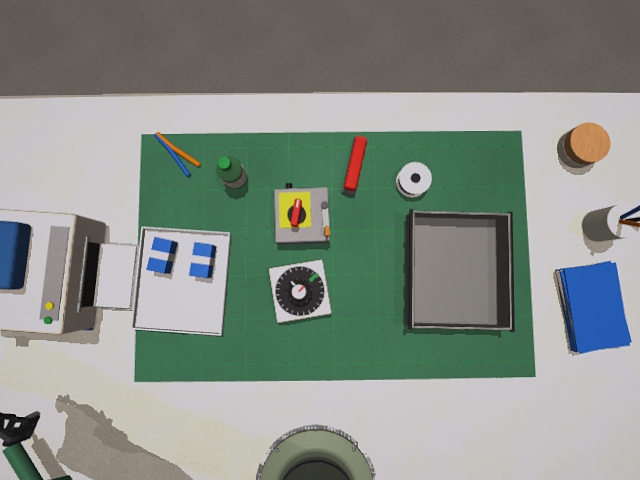

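View pics/scene0.png

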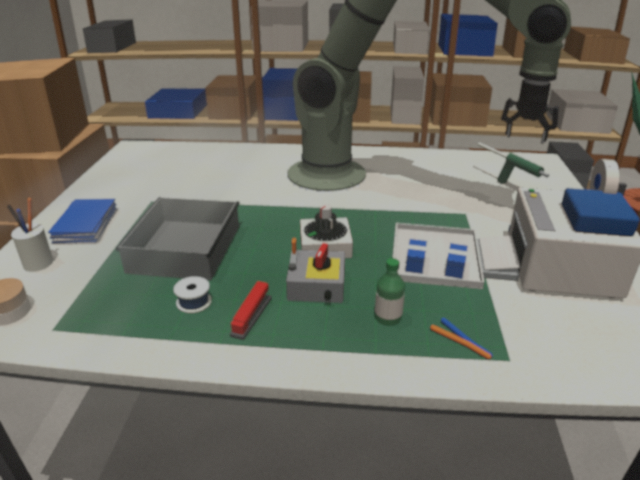

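Top view: image up is +x and left is +y. It shows two cartons at about (161,255) and (202,260), the isolator at (301,215), the dial at (300,291), the tote at (460,270), the stapler at (355,165), the spool at (415,179) and the bottle at (231,172). I'll enlarge the boxes and tray.

```bash
python3 - <<'E'
from h import *
im=cv2.imread('pics/top0.png')
cv2.imwrite('pics/cropA.png',cv2.resize(im[175:335,255:345],None,fx=5,fy=5,interpolation=cv2.INTER_CUBIC)[:,:].copy()[:800,:450].transpose(1,0,2)[::-1]) # rotated: left=up
c=load('top0'); P=cloud(c); z=P[...,2]
# cartons: blue/white-band blobs at z~55
m=((z>45)&(z<62)&(P[...,1]>120)&(P[...,1]<420)).astype(np.uint8); m[:,:140]=0;m[:,225:]=0;m[:230]=0
n,l,s,_=cv2.connectedComponentsWithStats(m)
for i in range(1,n):
    if s[i,4]<100: continue
    q=P[l==i][:,:2]; r=cv2.minAreaRect(q.astype(np.float32)); print('carton',s[i,4],r, np.median(P[l==i][:,2]))
# tote rim
m=((z>72)&(z<90)&(P[...,1]<-150)); m[:,:400]=0;m[:,525:]=0;m[:200]=0
print('tote',cv2.minAreaRect(P[m][:,:2].astype(np.float32)))
m=((z>54)&(z<66)); m[:,:270]=0;m[:,335:]=0;m[:180]=0;m[250:]=0
print('iso',cv2.minAreaRect(P[m][:,:2].astype(np.float32)),m.sum())
m=((z>44)&(z<58)); m[:,:262]=0;m[:,340:]=0;m[:257]=0;m[330:]=0
print('dial',cv2.minAreaRect(P[m][:,:2].astype(np.float32)),m.sum())
m=((z>10)&(z<30)); m[:,:130]=0;m[:,235:]=0;m[:220]=0;m[340:]=0
print('tray',cv2.minAreaRect(P[m][:,:2].astype(np.float32)),m.sum())
m=((z>95)&(z<112)); m[:,:270]=0;m[:,335:]=0;m[:180]=0;m[250:]=0
print('handle',cv2.minAreaRect(P[m][:,:2].astype(np.float32)),m.sum())
m=((z>90)&(z<125)); m[:,:262]=0;m[:,340:]=0;m[:257]=0;m[330:]=0
print('knob',P[m].mean(0),m.sum())
print('tabhasp',atz(c,327,231,99))
E
```

```text
carton 670 ((555.000244140625, 364.7459411621094), (46.83563995361328, 80.11759185791016), 77.7152328491211) 54.38533514681171
carton 638 ((542.7660522460938, 265.0888366699219), (45.22807693481445, 80.18833923339844), 81.98894500732422) 54.37220415971183
tote ((511.53961181640625, -343.48846435546875), (245.12342834472656, 276.666259765625), 87.8691177368164)
iso ((647.7607421875, 26.589618682861328), (130.23716735839844, 129.93035888671875), 1.2757701873779297) 2413
dial ((467.64410400390625, 32.76566696166992), (129.91293334960938, 129.95559692382812), 9.002049446105957) 2541
tray ((495.61798095703125, 332.80938720703125), (243.1836700439453, 251.6215057373047), 85.82156372070312) 1516
handle ((636.253173828125, 2.9449081420898438), (95.92706298828125, 60.850467681884766), 73.3770751953125) 225
knob [468.15707211  32.43213652 102.93824523] 416
tabhasp [601.81986361 -33.24100887  99.        ]
```

View pics/cropA.png

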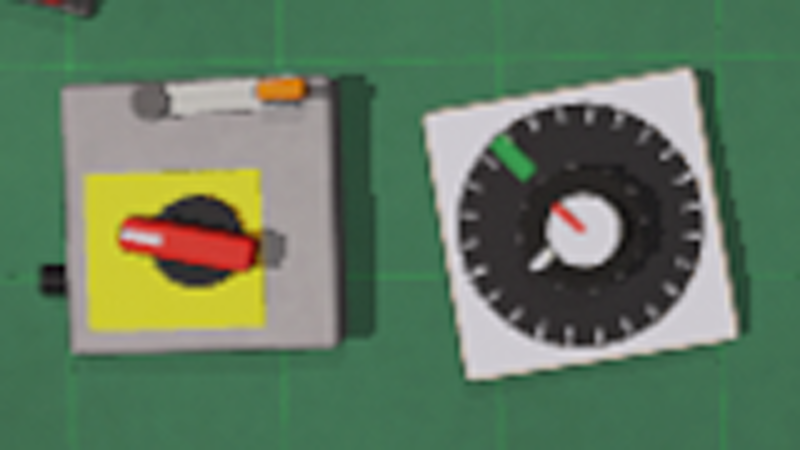

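Crop (rotated; left = +x, up = −y): the isolator's hasp hinge is at (150,102) and its tab at (280,90), so the box x axis is about world +x. The handle bar runs (125,232)–(255,250). On the dial, the white line points to about (540,265), the red line up-left and the green tab is at (515,158). Next I'll take a closer look with the wrist camera.

```bash
python3 - <<'E'
from h import *
for p in ([648,27,75],[468,33,80],[600,-30,75],[560,360,40],[510,-340,120]):
    print(p,[(round(a,1),None if (q:=inverse_kinematics(p,R(a))) is None else round(q[6],2)) for a in np.arange(-3.14,3.14,.5)])
movep([560,30,330],R(np.pi/2)); print(read_state()['time'])
c=shot('wrist','w1'); print(c['fx'],c['cam_to_world'])
cv2.imwrite('pics/w1.png',cv2.resize(c['image'],(800,600)))
E
```

```text
[648, 27, 75] [(np.float64(-3.1), np.float64(-2.36)), (np.float64(-2.6), np.float64(-1.86)), (np.float64(-2.1), np.float64(-1.36)), (np.float64(-1.6), np.float64(-1.24)), (np.float64(-1.1), np.float64(-0.78)), (np.float64(-0.6), np.float64(-0.35)), (np.float64(-0.1), np.float64(0.08)), (np.float64(0.4), np.float64(0.48)), (np.float64(0.9), np.float64(0.88)), (np.float64(1.4), np.float64(1.28)), (np.float64(1.9), np.float64(1.65)), (np.float64(2.4), np.float64(2.06)), (np.float64(2.9), np.float64(2.47))]
[468, 33, 80] [(np.float64(-3.1), np.float64(-2.15)), (np.float64(-2.6), np.float64(-1.65)), (np.float64(-2.1), np.float64(-1.3)), (np.float64(-1.6), np.float64(-1.33)), (np.float64(-1.1), np.float64(-0.84)), (np.float64(-0.6), np.float64(-0.4)), (np.float64(-0.1), np.float64(0.01)), (np.float64(0.4), np.float64(0.42)), (np.float64(0.9), np.float64(0.81)), (np.float64(1.4), np.float64(1.2)), (np.float64(1.9), np.float64(1.59)), (np.float64(2.4), np.float64(1.99)), (np.float64(2.9), np.float64(2.38))]
[600, -30, 75] [(np.float64(-3.1), np.float64(-2.2)), (np.float64(-2.6), np.float64(-
[... 1034 characters left out ...]
at64(-2.1), np.float64(-0.88)), (np.float64(-1.6), np.float64(-0.4)), (np.float64(-1.1), np.float64(0.06)), (np.float64(-0.6), np.float64(0.49)), (np.float64(-0.1), np.float64(0.91)), (np.float64(0.4), np.float64(1.29)), (np.float64(0.9), np.float64(1.65)), (np.float64(1.4), np.float64(2.07)), (np.float64(1.9), np.float64(2.52)), (np.float64(2.4), np.float64(2.18)), (np.float64(2.9), np.float64(-2.03))]
2.3333
359.6646812250437 [[-5.42258060e-04 -9.64010470e-01 -2.65863724e-01  4.92119214e+02]
 [ 9.99999449e-01 -7.61609891e-04  7.21956894e-04  2.98308820e+01]
 [-8.98458446e-04 -2.65863186e-01  9.64010352e-01  4.72001789e+02]
 [ 0.00000000e+00  0.00000000e+00  0.00000000e+00  1.00000000e+00]]
```

View pics/w1.png

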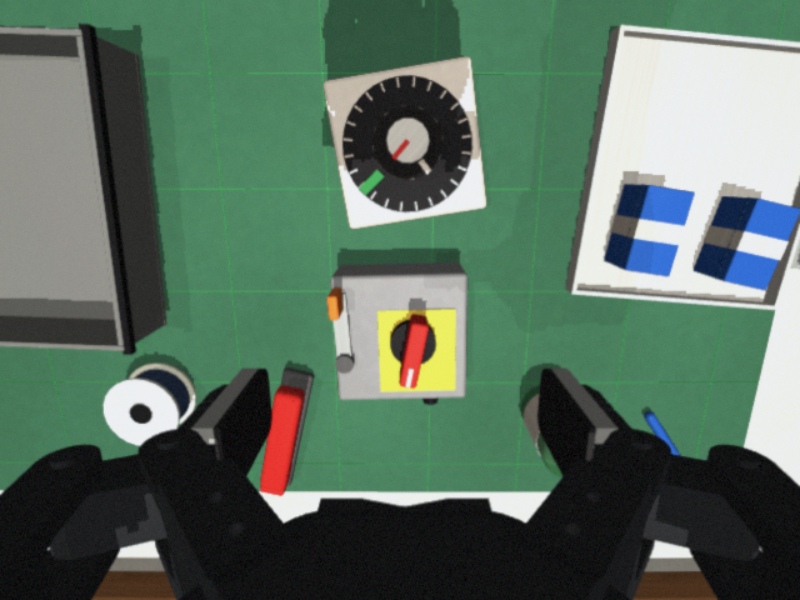

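Wrist view (down = +x, right = +y): the handle bar runs (420,320)–(407,388), the hasp hinge is at (345,363) and the orange tab at (334,304). The dial knob is centred at (407,140), with the white line end at (428,172), the red line end at (394,159) and the green tab at (371,183).

```bash
python3 - <<'E'
from h import *
c=load('w1'); g=lambda u,v,z:atz(c,u*.8,v*.8,z).round(1)
print('bar',g(420,320,104),g(407,388,104),'iso corners',g(337,280,60),g(466,280,60),g(466,397,60),g(341,398,60))
print('hinge',g(345,363,75),'tab',g(334,296,99),'depth hinge',atd(c,345*.8,363*.8).round(1),'arm',atd(c,343*.8,335*.8).round(1),'tab',atd(c,333*.8,294*.8).round(1))
print('knob',g(407,140,120)); print('white',g(421,162,92),g(429,173,92),'red',g(406,142,120),g(393,159,120),'green',g(371,183,55))
P=cloud(c);z=P[...,2]
m=(z>54)&(z<66)&(P[...,0]>560)&(P[...,0]<730)&(abs(P[...,1]-27)<90);print('iso',cv2.minAreaRect(P[m][:,:2].astype(np.float32)))
im=c['image'].astype(int)
red=(im[...,2]>150)&(im[...,1]<60)&(abs(P[...,1]-27)<60)&(z>98)&(z<112);q=P[red];print('bar',q.mean(0),cv2.minAreaRect(q[:,:2].astype(np.float32)),red.sum())
org=(im[...,2]>180)&(im[...,1]>80)&(im[...,1]<170)&(im[...,0]<80)&(z>92)&(z<112);q=P[org];print('tab',q.mean(0),cv2.minAreaRect(q[:,:2].astype(np.float32)),org.sum())
k=(z>114)&(z<126)&(abs(P[...,1]-33)<30)&(abs(P[...,0]-468)<30);q=P[k];print('knob',cv2.minEnclosingCircle(q[:,:2].astype(np.float32)))
k=(z>86)&(z<98)&(abs(P[...,1]-33)<40)&(abs(P[...,0]-468)<40);q=P[k];print('ring',cv2.minEnclosingCircle(q[:,:2].astype(np.float32)))
k=(z>44)&(z<54)&(abs(P[...,1]-33)<90)&(abs(P[...,0]-468)<90);print('dial',cv2.minAreaRect(P[k][:,:2].astype(np.float32)))
E
```

```text
bar [612.5  43.2 104. ] [676.7  32.2 104. ] iso corners [587.4 -33.6  60. ] [587.4  87.7  60. ] [708.8  92.2  60. ] [710.  -34.4  60. ]
hinge [665.2 -26.8  75. ] tab [592.5 -30.7  99. ] depth hinge [667.6 -27.6  69.5] arm [640.3 -29.1  65.4] tab [593.4 -33.2  89. ]
knob [467.1  31.6 120. ]
white [482.   43.1  92. ] [490.6  49.7  92. ] red [468.6  30.9 120. ] [480.6  21.2 120. ] green [ 4.991e+02 -3.000e-01  5.500e+01]
iso ((647.1957397460938, 25.595623016357422), (130.00836181640625, 130.33493041992188), 1.5046567916870117)
bar [638.11817668  38.08001169 102.62316524] ((644.7954711914062, 38.10736083984375), (15.304762840270996, 56.652809143066406), 79.65155029296875) 142
tab [614.28709266 -19.9961838   99.27270177] ((635.9205932617188, 0.3103904724121094), (110.02301025390625, 27.308696746826172), 50.56317901611328) 168
knob ((467.85308837890625, 31.845640182495117), 16.13632583618164)
ring ((467.2803649902344, 32.12113952636719), 28.63750648498535)
dial ((467.19488525390625, 32.070186614990234), (130.78909301757812, 130.43603515625), 9.090102195739746)
```

```bash
cat >> h.py <<'E'
def S(tag=''):
    s=read_state(); print(tag,'t',round(s['time'],2),'p',s['eef_pos'].round(1),'yaw',round(float(np.arctan2(s['tool_rot'][1,0],s['tool_rot'][0,0])),3),'F',s['ft_force'].round(1),'T',s['torque'].round(2),'gap',round(s['finger_gap'],1)); return s
def turn(c,a0,a1,z,step=0.3):
    for a in np.linspace(a0,a1,int(np.ceil(abs(a1-a0)/step))+1)[1:]:
        movel([c[0],c[1],z],R(a))
E
python3 - <<'E'
from h import *
c=(645,38); a0=1.40; a1=0.024-0.03
movep([*c,170],R(a0)); movel([*c,77]); S('at'); clamp(); S('grip')
turn(c,a0,a1,77); S('turned'); open_gripper(); movel([*c,190]); S('up')
E
```

```text
at t 3.91 p [645.7  38.   78.4] yaw 1.4 F [0.5 0.  0.2] T [ 0.03 -0.   -0.  ] gap 85.0
grip t 4.55 p [645.2  39.2  77.5] yaw 1.401 F [-1.7  5.8  7.2] T [ 0.95  0.33 -0.09] gap 15.1
turned t 6.72 p [647.1  41.2  77.5] yaw -0.003 F [11.1 13.1 -1.7] T [ 2.76 -2.2   0.8 ] gap 14.9
up t 8.3 p [644.6  38.1 189.2] yaw -0.006 F [-0.1 -0.2 -0.3] T [0.01 0.03 0.  ] gap 85.5
```

```bash
python3 - <<'E'
from h import *
movep([665,0,250],R(-np.pi/2)) 
c=shot('wrist','w2',crop=(120,0,520,300),s=2)
P=cloud(c);z=P[...,2];im=cv2.cvtColor(c['image'],cv2.COLOR_BGR2HSV).astype(int)
org=(im[...,0]>8)&(im[...,0]<22)&(im[...,1]>170)&(im[...,2]>120)&(z>92)&(z<108)&(P[...,0]>560)
q=P[org];print('tab',q.mean(0),cv2.minAreaRect(q[:,:2].astype(np.float32)),org.sum())
E
```

```text
tab [613.44106049 -16.60293387  99.07768225] ((633.8006591796875, 10.911186218261719), (119.00305938720703, 36.78042984008789), 64.80655670166016) 282
```

View pics/w2.png

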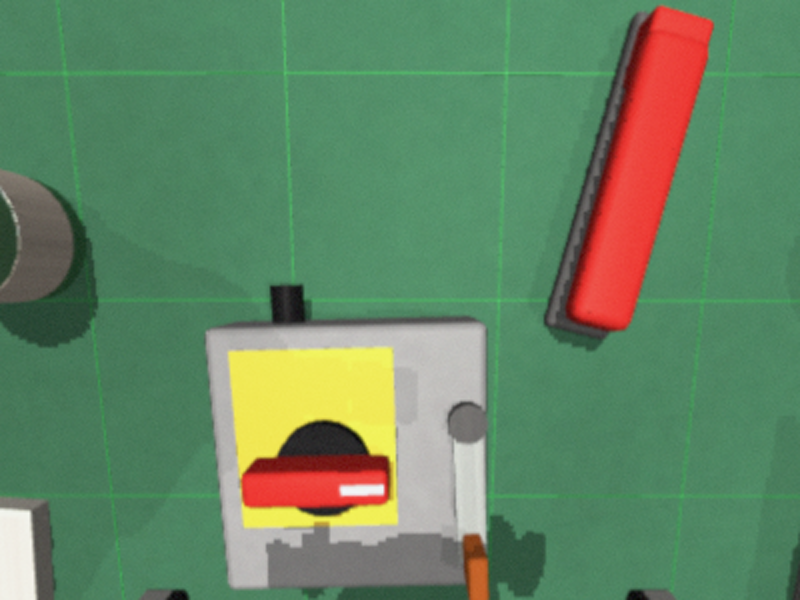

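The handle is square across the box (off). In this view the hinge is at (467,422) and the tab at (476,565). Now I'll swing the hasp.

```bash
python3 - <<'E'
from h import *
H=np.array([668.3,-28.2]); yaw=.024
def pose(th,z):
    d=np.pi+yaw+th; p=H+65*np.array([np.cos(d),np.sin(d)]); return [p[0],p[1],z],R(yaw+th-np.pi/2)
p,r=pose(.04,150); movep(p,r); p,r=pose(.04,75); movel(p); S('at'); clamp(); S('grip')
for th in np.linspace(.04,1.62,9)[1:]:
    movel(*pose(th,75),max_speed=80); S(round(th,2))
s=read_state(); open_gripper(); e=s['eef_pos']; movel([e[0],e[1],170]); S('up')
c=shot('top','t2',crop=(255,175,345,335),s=5)
cv2.imwrite('pics/t2.png',cv2.imread('pics/t2.png').transpose(1,0,2)[::-1])
E
```

```text
at t 10.79 p [604.  -32.6  75.8] yaw -1.507 F [ 0.1 -0.4  1. ] T [ 0.02  0.01 -0.08] gap 85.5
grip t 11.47 p [603.4 -32.1  75.2] yaw -1.506 F [-2.4  1.9  5.8] T [0.44 0.35 0.19] gap 7.7
0.24 t 11.82 p [605.5 -44.7  75.2] yaw -1.313 F [-1.2  1.4  6. ] T [0.46 0.26 0.21] gap 7.6
0.44 t 12.18 p [610.1 -56.7  75.2] yaw -1.117 F [-1.3  1.1  6.2] T [0.35 0.13 0.18] gap 7.6
0.63 t 12.53 p [616.8 -67.6  75.1] yaw -0.921 F [0.3 0.6 6.8] T [ 0.26 -0.06  0.13] gap 7.8
0.83 t 12.88 p [625.5 -76.9  75.1] yaw -0.725 F [0.9 0.  7.5] T [ 0.12 -0.18  0.05] gap 7.7
1.03 t 13.22 p [635.9 -84.4  75.1] yaw -0.529 F [ 0.9 -0.8  8.2] T [-0.02 -0.3   0.03] gap 7.6
1.23 t 13.57 p [647.5 -89.7  75.1] yaw -0.332 F [ 2.1 -1.1  7.7] T [-0.22 -0.49 -0.13] gap 7.8
1.42 t 13.93 p [660.1 -92.7  75.1] yaw -0.135 F [ 2.9 -2.7  7.7] T [-0.35 -0.61 -0.16] gap 7.7
1.62 t 14.28 p [672.7 -93.2  75.1] yaw 0.062 F [ 3.1 -2.9  9.3] T [-0.54 -0.46 -0.3 ] gap 8.1
up t 15.79 p [672.3 -92.9 169.2] yaw 0.073 F [ 0.5  0.4 -0.3] T [ 0.    0.03 -0.03] gap 85.4
```

```bash
python3 - <<'E'
from h import *
movep([650,-60,290],R(np.pi/2)); shot('wrist','w3')
movep([600,310,300],R(np.pi/2)); shot('wrist','w4')
a=cv2.imread('pics/w3.png');b=cv2.imread('pics/w4.png')
cv2.imwrite('pics/w34.png',np.hstack([cv2.resize(a,(400,300)),cv2.resize(b,(400,300))])); S()
E
```

```text
t 18.48 p [600.8 308.2 300.1] yaw 1.568 F [ 0.2  0.  -0.7] T [ 0.04 -0.01  0.03] gap 85.2
```

View pics/w34.png

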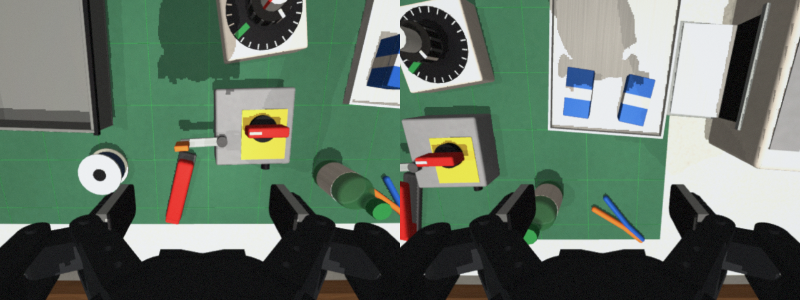

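Left half: the hasp is fully out (tab at about (181,147)) and the handle is off. Right half: two cartons, at (577,92) and (635,98). Now I'll move them.

```bash
cat >> h.py <<'E'
def cartons():
    c=camera('wrist'); P=cloud(c); z=P[...,2]; im=c['image'].astype(int)
    m=((z>47)&(z<62)&(P[...,1]>190)&(P[...,1]<460)&(P[...,0]>360)&(P[...,0]<640)).astype(np.uint8)
    n,l,s,_=cv2.connectedComponentsWithStats(m); out=[]
    for i in range(1,n):
        if s[i,4]<150: continue
        (cx,cy),(w,h),a=cv2.minAreaRect(P[l==i][:,:2].astype(np.float32))
        if w>h: a+=90   # a: short-axis direction
        a=(np.radians(a))%np.pi
        out.append((cx,cy,a,min(w,h),max(w,h))); print('carton',np.round(out[-1],2))
    return out
E
python3 - <<'E'
from h import *
L=cartons(); x,y,a,w,h=max(L,key=lambda q:q[1])
assert 38<w<56 and 70<h<95
movep([x,y,150],R(a)); movel([x,y,28],guard=15); S('at'); clamp(); S('grip')
movel([x,y,230]); S('lift')
movep([540,0,260],R(1.55)); S('mid'); movep([571,-343,200],R(1.534)); 
if read_state()['finger_gap']>38:
    movel([571,-343,32],max_speed=100,guard=12); S('down'); open_gripper(); movel([571,-343,200]); S('done')
movep([600,310,300],R(np.pi/2)); shot('wrist','w5'); cartons()
E
```

```text
carton [542.69 266.38   1.43  44.68  80.21]
carton [555.3  365.29   1.35  44.74  80.4 ]
at t 20.19 p [556.  365.5  29.1] yaw 1.353 F [ 0.   0.3 -0.2] T [-0.05 -0.02  0.04] gap 85.4
grip t 20.66 p [555.6 365.6  28.7] yaw 1.353 F [-1.8 -0.5  6.9] T [-0.03  0.24  0.  ] gap 43.0
lift t 22.16 p [555.  365.1 229.2] yaw 1.353 F [-0.2 -0.2 -1.5] T [-0.01 -0.05 -0.03] gap 43.4
mid t 23.53 p [540.3   1.2 259.8] yaw 1.551 F [-0.6  1.  -1.4] T [ 0.    0.04 -0.03] gap 43.2
down t 26.68 p [ 571.3 -343.1   32.5] yaw 1.534 F [-0.  -0.  -0.1] T [ 0.02  0.03 -0.02] gap 42.9
done t 28.44 p [ 570.7 -342.7  199.1] yaw 1.534 F [-0.5  1.  -0. ] T [-0.01 -0.07  0.04] gap 85.2
carton [542.62 266.31   1.42  44.87  80.17]
```

```bash
python3 - <<'E'
from h import *
L=cartons(); x,y,a,w,h=L[0]
assert len(L)==1 and 38<w<56 and 70<h<95
movep([x,y,150],R(a)); movel([x,y,28],guard=15); S('at'); clamp(); S('grip')
movel([x,y,230]); S('lift')
movep([540,0,260],R(1.55)); S('mid'); movep([455,-343,200],R(1.534)); 
if read_state()['finger_gap']>38:
    movel([455,-343,32],max_speed=100,guard=12); S('down'); open_gripper(); movel([455,-343,250]); S('done')
movep([480,-200,330],R(1.2))
shot('top','t6')
E
```

```text
carton [542.67 266.38   1.43  44.66  80.18]
at t 32.62 p [543.3 266.7  28.9] yaw 1.427 F [ 0.4 -0.2  0.8] T [-0.03 -0.06 -0.01] gap 85.3
grip t 33.08 p [543.  266.6  28.7] yaw 1.427 F [-2.5 -0.3  9.5] T [-0.25  0.43 -0.02] gap 42.7
lift t 34.58 p [542.4 266.2 229.2] yaw 1.427 F [ 0.6 -0.3 -1.1] T [-0.02 -0.01  0.  ] gap 43.1
mid t 35.62 p [540.2   1.5 259.7] yaw 1.551 F [-0.4  0.4 -1.9] T [-0.01 -0.02 -0.03] gap 42.6
down t 38.8 p [ 455.2 -343.1   32.4] yaw 1.534 F [-0.2 -0.6 -1.5] T [ 0.06  0.01 -0.01] gap 42.9
done t 40.89 p [ 454.7 -342.8  249.3] yaw 1.534 F [-0.2  0.6 -1.3] T [-0.03  0.01 -0.02] gap 85.2
```

View pics/t6.png

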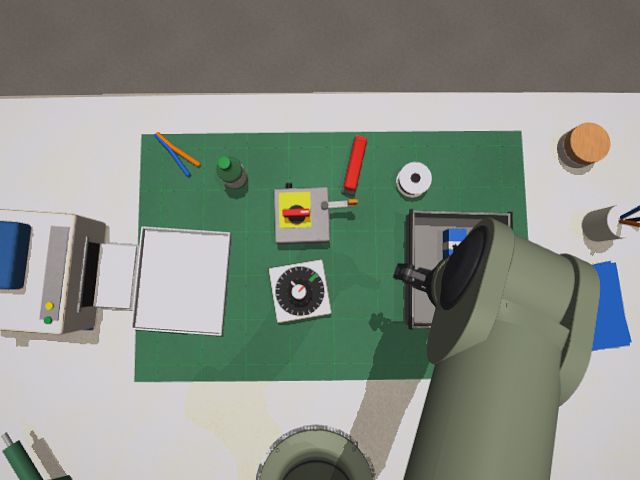

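The tray is empty and a carton is in the tote at (455,240). The isolator and hasp are as set. Next, a close view of the dial.

```bash
python3 - <<'E'
from h import *
movep([515,32,200],R(np.pi/2)); c=shot('wrist','w7')
cv2.imwrite('pics/w7.png',cv2.resize(c['image'][60:360,120:520],(800,600),interpolation=cv2.INTER_CUBIC))
E
```

```text
(no output)
```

View pics/w7.png

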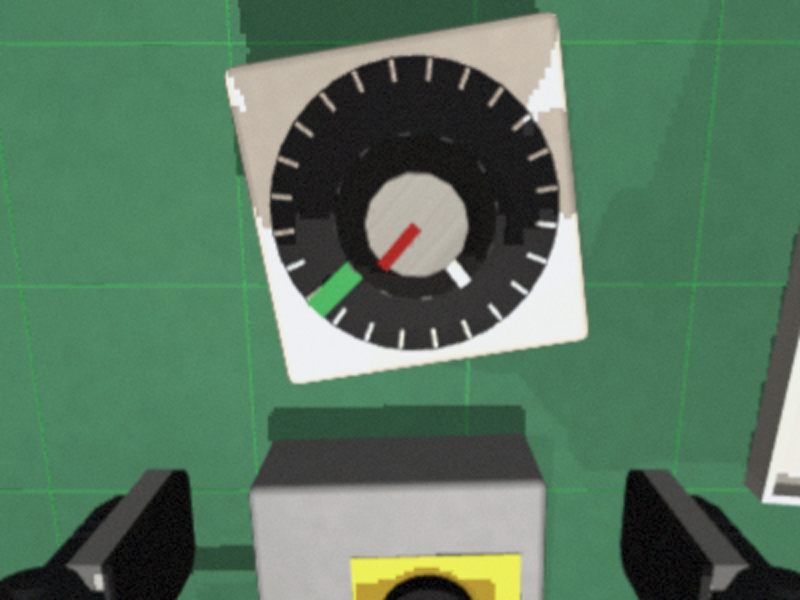

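White line (450,262)–(466,286), red (417,227)–(382,267), green tab (354,269)–(315,307), scale disc centred at about (415,202).

```bash
cat >> h.py <<'E'
def ang(c,inner,outer,z,ctr,sc=.5,off=(120,60)):
    p=[atz(c,u*sc+off[0],v*sc+off[1],z)[:2] for u,v in (inner,outer)]
    d=p[1]-p[0]; e=p[1]-ctr
    print('  inner',p[0].round(1),'outer',p[1].round(1),'slope',round(np.arctan2(d[1],d[0]),3),'from ctr',round(np.arctan2(e[1],e[0]),3))
E
python3 - <<'E'
from h import *
c=load('w7'); C=np.array([467.4,32.])
g=lambda u,v,z:atz(c,u*.5+120,v*.5+60,z).round(1)
print('scale L/R/T/B',g(270,202,52),g(560,202,52),g(415,55,52),g(415,350,52)); print('knob',g(365,224,120),g(469,224,120),g(417,172,120),g(417,277,120))
ang(c,(450,262),(466,286),92,C); ang(c,(417,227),(382,267),120,C); ang(c,(354,269),(315,307),55,C)
E
```

```text
scale L/R/T/B [463.7 -25.   52. ] [464.1  89.8  52. ] [409.7  32.4  52. ] [524.5  32.4  52. ]
knob [466.6  16.5 120. ] [466.7  48.3 120. ] [451.3  32.4 120. ] [483.   32.4 120. ]
  inner [482.2  44.2] outer [490.7  50. ] slope 0.595 from ctr 0.658
  inner [467.6  32.4] outer [479.8  21.5] slope -0.726 from ctr -0.702
  inner [490.    7.9] outer [505.5  -8.3] slope -0.809 from ctr -0.814
```

```bash
python3 - <<'E'
from h import *
C=(467.2,32.3); a0=.7; a1=a0-1.458
movep([*C,190],R(a0)); movel([*C,63],guard=15); S('at'); clamp(); S('grip')
turn(C,a0,a1,63); S('turned'); open_gripper(); S('open'); movel([*C,190]); S('up')
movep([515,32,200],R(np.pi/2)); c=shot('wrist','w8')
cv2.imwrite('pics/w8.png',cv2.resize(c['image'][60:360,120:520],(800,600),interpolation=cv2.INTER_CUBIC))
E
```

```text
at t 44.52 p [467.6  32.2  63.6] yaw 0.7 F [0.4 0.1 0.2] T [ 0.03 -0.07 -0.03] gap 85.4
grip t 44.92 p [468.   32.8  64. ] yaw 0.7 F [-1.6  2.2 17.4] T [0.51 0.4  0.  ] gap 54.4
turned t 47.12 p [467.5  32.8  63.9] yaw -0.758 F [-5.8  3.5 25.4] T [ 0.5   1.1  -0.14] gap 54.5
open t 47.54 p [467.2  32.3  63. ] yaw -0.758 F [ 0.3 -0.2  0.1] T [-0.   -0.02  0.06] gap 85.2
up t 48.54 p [466.8  32.4 189.4] yaw -0.758 F [-0.3  0.3 -0.3] T [ 0.01 -0.05  0.02] gap 85.1
```

View pics/w8.png

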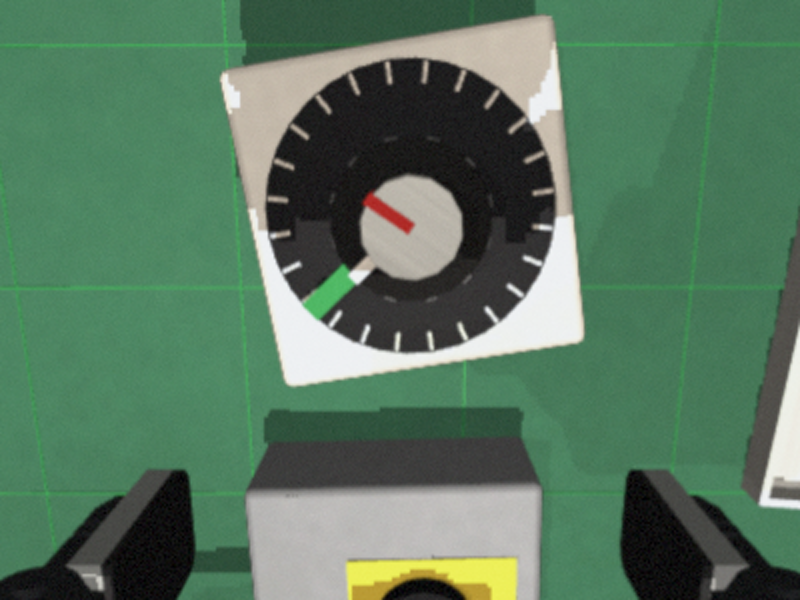

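White line now (373,260)–(353,280), meeting the green tab (350,270)–(309,309). Red runs (412,229)–(367,198).

```bash
python3 - <<'E'
from h import *
c=load('w8'); C=np.array([467.2,32.4])
g=lambda u,v,z:atz(c,u*.5+120,v*.5+60,z).round(1)
k=(g(360,227,120)+g(464,227,120)+g(412,174,120)+g(412,280,120))/4;print(k); C=k[:2]
ang(c,(373,260),(353,280),92,C); ang(c,(412,229),(367,198),120,C); ang(c,(350,270),(309,309),55,C)
E
```

```text
[466.85   32.425 120.   ]
  inner [480.5  19. ] outer [487.5  11.9] slope -0.793 from ctr -0.783
  inner [467.3  32.4] outer [458.   18.8] slope -2.17 from ctr -2.147
  inner [489.4   8. ] outer [505.3  -9. ] slope -0.82 from ctr -0.823
```

The white line is within about 0.04 rad of the tab. Now the fine knob, +1.335 rad.

```bash
python3 - <<'E'
from h import *
C=(467.2,32.3); a0=-.7; a1=a0+1.335
movep([*C,200],R(a0)); movel([*C,96],guard=15); S('at'); clamp(); S('grip')
turn(C,a0,a1,96); S('turned'); open_gripper(); S('open'); movel([*C,200]); S('up')
movep([515,32,200],R(np.pi/2)); c=shot('wrist','w9')
cv2.imwrite('pics/w9.png',cv2.resize(c['image'][60:360,120:520],(800,600),interpolation=cv2.INTER_CUBIC))
E
```

```text
at t 52.87 p [467.5  32.1  96.5] yaw -0.7 F [0.  0.  0.3] T [-0.03 -0.01 -0.06] gap 85.3
grip t 53.41 p [467.3  32.5  96.4] yaw -0.7 F [-3.2  1.3 12.7] T [ 0.42  0.65 -0.04] gap 30.2
turned t 55.49 p [468.1  32.5  96.5] yaw 0.633 F [2.6 2.1 8.9] T [ 0.42 -0.55  0.04] gap 30.3
open t 56.08 p [467.1  32.3  96. ] yaw 0.635 F [-0.1 -0.2 -0.2] T [-0.02  0.01  0.02] gap 85.5
up t 56.92 p [466.8  32.4 199.4] yaw 0.635 F [-0.7  1.   0.3] T [ 0.    0.05 -0.02] gap 85.1
```

View pics/w9.png

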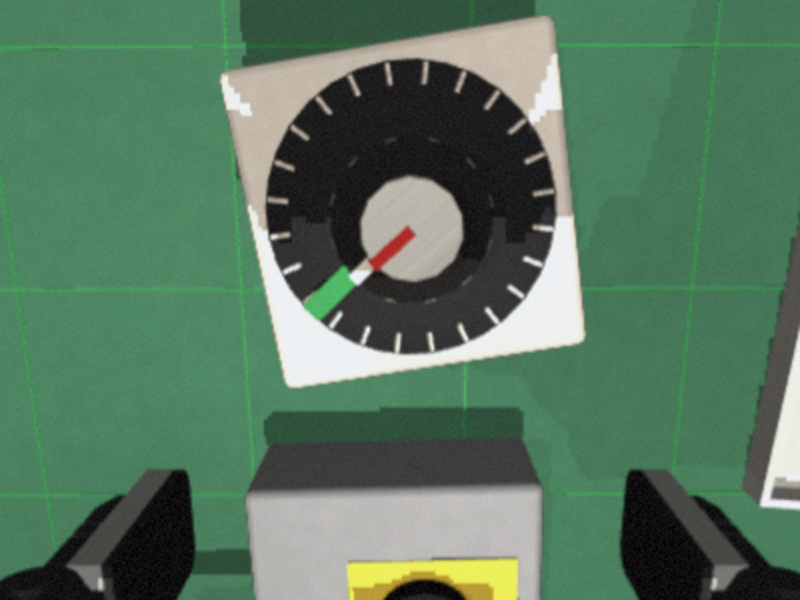

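Red (412,231)–(371,267), white and green are now in one line (red about −0.85 rad against tab −0.82). One last overall view with the arm retracted.

```bash
python3 - <<'E'
from h import *
movel([515,32,300]); goto_joints([-1.214,0.521,-0.036,1.599,0.021,1.021,-0.113]); S(); shot('top','t10')
E
```

```text
t 60.77 p [260.1 568.6 231.8] yaw 1.142 F [-0.3 -0.6  0.4] T [ 0.   -0.01 -0.02] gap 85.3
```

View pics/t10.png

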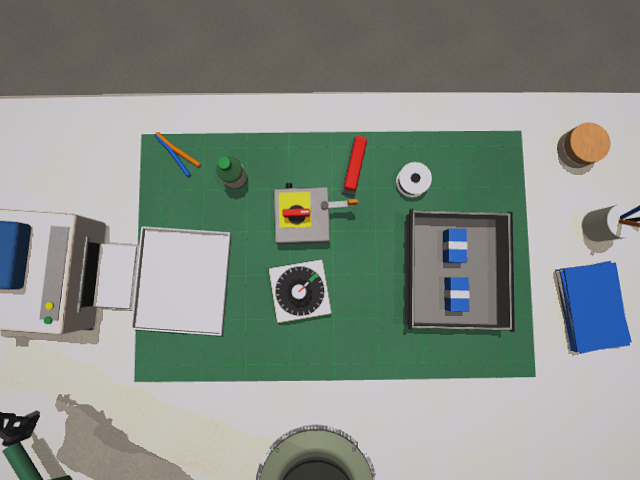

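Both cartons sit flat in the tote at (455,245) and (457,294). The tray is empty, the handle is off, the hasp is out, and the stapler, bottle and spool are where they started. Handing in.

```bash
python3 -c "
from h import *
print(finish_job())"
```

```text
the job is handed in; nothing more can be done
None
```

The changeover is done and handed in at about 61 s of the 210 s allowed.

In order, I:
1. Turned the isolator handle clockwise to its stop.
2. Swung the hasp out to about 1.6 rad.
3. Moved the two cartons that were present into the tote.
4. Turned the coarse ring to the green tab.
5. Turned the fine knob to the green tab.

In the last overall picture the handle is square across the box, the hasp is fully out, the tray is empty and both cartons sit flat in the tote. The stapler, bottle and spool are where they started.

From close wrist pictures, measured from the box position in the world frame:

| Line | Angle (rad) | Off the green tab (−0.82) | Allowed |
|---|---|---|---|
| White (coarse ring) | about −0.78 | about 0.04 | 0.15 |
| Red (fine knob) | about −0.85 | about 0.03 | 0.13 |

I calculated the white figure from the picture taken before the fine knob was turned. In the later picture I judged white by eye, in line with red and green, and only estimated the red figure from pixel positions. No check failed or disagreed.

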